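# Pin a tensile test link into the crosshead fork

### The arm

A 6-joint arm with a two-finger parallel gripper is mounted at the origin on a cart in front of the work surface, level with it; the furniture and walls round the work are solid. World frame = base frame: x ahead of the robot, y to its left, z up, the work surface at z = 0. Lengths are in mm, angles in rad, forces in N, time in s.
With the tool pointing down it reaches from about 300 to 775 mm from the base axis. Payload 14.6 kg.
Tool frame: the origin (TCP) lies on the centre line of the jaws, within the pads' length; the fingertips stand manip.finger_overhang ahead of it and the grasp point (between the pads) lies 11 mm behind it (manip.finger_overhang is the distance from the TCP to the fingertips, in mm); y points along the fingers, x is the direction in which the jaws open and shut, and the axes are right-handed (so a half turn about y gives the same grasp; the last joint's range is limited). The gripper opens to 94 mm and grips with 3 to 60 N. Pads are 16 mm wide; open, the fingers measure 119 mm over their backs; the gripper's body (75 mm by 177 mm) begins 78 mm behind the grasp point.
Start: joints at [1.079, 0.3, 1.521, -0, 1.321, -0.067], TCP at [226.672, 501.108, 213.446] pointing down, gripper open.
Joint ranges: [-3.03, 3.03], [-0.79, 2.21], [0.23, 2.52], [-1.04, 4.18], [0, 3.07], [-2.55, 2.55]. Speed limits (rad/s): [2.22, 2.22, 2.57, 3.14, 3.14, 3.14].

### API

Orientations are given as [roll, pitch, yaw] about the fixed x, y, z axes, in that order (R = Rz(yaw) Ry(pitch) Rx(roll)).
In Python, from cell import monitor, viewer, ticket, manip gives the robot as it stands.
- The arm moves only by the shell command python3 -m jog 'ROWS' [FORCE]. ROWS is JSON, a list of rows, each an object of numbers: "grip": the finger opening in cm, from 0 to 9.4; "dx", "dy", "dz": the shift along the tool's x, y, z in cm; "spin": the turn about the tool's y in degrees. In form: [{"grip": .., "dx": .., "dy": .., "dz": .., "spin": ..}, ...]. A call has 1 to 20 rows; each row is the pose to reach, as a shift and turn from the pose commanded when the call began, along the tool's axes at that moment; what a row does not reach only later rows make up. A row lasts 1/8 s, in which the tool goes at most 62.5 mm and 10.7 degrees, less where a joint would pass 70% of its speed; a pose out of reach is approached as far as the arm can. A call with a gripper value outside its range is refused whole. The fingers move at their own pace and stop on an object; FORCE is the grip in N (left out, the last holds). Time passes only in rows, so rows that repeat a pose let the fingers close. It gives the time, the measured TCP pose, the force and the opening at its end, in the units of the state.
- monitor.read_state(): the state, without advancing time (a new reading comes with each control period).
- viewer.camera(name): name is "scene" or "top" or "wrist"; returns a dict with "color" (400x640x3 uint8, red, green, blue), "vertical_fov" (degrees; the focal length in pixels is half the picture's height over the tangent of half this angle, whatever the lens; pixels are square), "cx", "cy" (the principal point, pixels), "rvec" (rotation vector, rad) and "tvec" (3), from world to camera coordinates, as OpenCV has them. Camera axes: x right, y down, z forward; pixel columns grow to the right and rows downward; lengths in mm; the calibration is good to about 2 mm. A picture is of the moment at which its call begins. There is no depth.
- ticket.sign_off(): hands the job in, once; it reports no verdict.
The state is a dict: "clock": time; "joints": joint angles; "qd": joint speeds; "effort": joint torques, N m; "eef_pos": TCP position; "eef_rot": TCP orientation; "wrist_force": force on the tool from outside, world axes, zero at the start; "moment": the same for the moment, N m; "finger_gap": finger opening in mm.
Only numpy, scipy, OpenCV 4.12 (cv2) and the standard library are available. Lean on these libraries where they do the work, as an engineer would, in place of code of your own. Each camera call takes 0.05 s, during which the arm holds its last target. There are 200 camera calls.

### The job

Finish mounting the orange test link in the bench tensile tester: swing it into line, slide the crosshead carriage up so that its fork takes the free eye and the holes line up, then push the thick blue-knobbed pin from the pin block down through fork, eye and fork, past the spring ball that grips it, until its collar sits on the fork. Let go of everything, and leave the thin yellow-knobbed pin and the other things on the desk where they are.

Things in the scene. Friction and masses are not known exactly. Their poses are not given: they have to be found in the camera images.
- tester: Bench tensile tester, fixed: grey base plate 90 x 375 mm, its top 16 mm above the desk. Origin on the desk under the pull axis, y = pull axis (crosshead to load cell), z up. Load-cell fork at y = +75 mm with the first pin (blue knob, part of the machine, top 110 mm above the desk); end post at y = +130 to +154 mm, 84 mm high; carriage at the other end, hand wheel at y = -232 mm.
- first_pin (a point): Centre of the first pin's eye, 56 mm above the desk: the vertical axis about which the link swings.
- link (a joint): Swing of the orange test link about the first pin, rad; 0 = in line with the pull axis, positive = free end swung toward the robot side (tester -x). Range -0.6 to 0.6. It stays where it is left and takes 2 to 3 N at its free eye to move.
- link_eye (a point): Centre of the link's free eye: ring 27 mm outside, 12.5 mm hole, 6 mm thick (53 to 59 mm above the desk), 110 mm from first_pin. The link only swings and the carriage only slides: under the pin's tapered nose the eye gives way across the pull axis and the fork gives way along it.
- link_mid (a point): Centre of the link halfway between its eyes, 56 mm above the desk. From there to 25 mm toward either eye the link is a bar 12 mm wide and 6 mm thick; nothing stands under it within 28 mm (the rail top is 26 mm above the desk). Its long direction runs from first_pin to link_eye.
- carriage (a joint): Travel of the crosshead carriage along the tester's +y, m; 0 = backed right off, 0.065 = its fork holes line up with the eye of an in-line link, 0.072 = stop. It stays where it is left and slides with about 1 to 2 N (its half-nut is open).
- fork_hole (a point): Centre of the 12.5 mm hole in the top face of the carriage's steel fork, 68 mm above the desk. Two tines 34 mm wide, 8 mm thick, slot 8 mm between them (52 to 60 mm above the desk), open at the sides and the front (tester +y, 14 mm past the hole); web 26 to 40 mm behind the hole, 68 mm high. Both tines are pierced in line; 18 mm of free air below them.
- fork_under (a point): Centre of the same bore on the underside of the lower tine, 44 mm above the desk. A spring ball in the side of the lower tine (tester -x) stands 4 mm into the bore and grips the pin: the pin stops on it and must be pushed past with a few newtons (2 to 10 N) until the collar meets the fork, and then stays put.
- carriage_knob (a point): Top centre of the black upright grip on the carriage, 20 mm in diameter, 54 mm long above the carriage's top (which is 46 mm above the desk); its top is 100 mm above the desk and it stands 66 mm behind the fork hole (tester -y). Grip it with the fingers on its tester -x and +x sides.
- pin_block: Grey block, fixed, 44 (x) x 134 (y) x 42 mm high with three 12 mm through holes at y = -45, 0 and +45 mm and a 5 mm foot 164 mm long; origin at its underside centre. One pin stands in each outer hole, either way round; the middle hole is empty.
- pin: Thick pin with blue knob, 50 to 100 g, loose. Origin at the underside centre of its collar, z up. Above it: collar 24 mm wide, 4 mm thick, knob 18 mm in diameter up to 42 mm. Below: shank 10 mm in diameter, 34 mm long, the last 10 mm narrowing to a 3 mm nose. It stands in the block, collar on the block's top. Seated in the fork its nose comes out 10 mm below the lower tine.
- pin_tip (a point): End of the pin's nose, 34 mm below the pin's origin.
- pin_grip (a point): Where to grip the pin: the axis of its knob, 30 mm above the pin's origin (fingertips then stay clear of the surface under the collar).
- thin_pin: The thin pin with the yellow knob, shank 6 mm, otherwise like the other; it is not wanted. Origin at the underside of its collar.
- spare_link: Loose spare orange link lying on the desk to the left, 137 x 27 x 6 mm; not wanted.
- forceps: Steel forceps lying on the desk to the left, 115 mm long; not wanted.
- petri_0: Petri dish on the desk to the left, 60 mm wide, 15 mm high; not wanted.

How it is judged (in metres and radians):
On the way, in this order (a step that is already met when the one before it is completed fails the run):
1. the link's free eye is in the carriage's fork with the holes lined up (within 6 mm) (horizontal distance between link_eye and fork_hole below 0.006 m), for 0.2 s.
2. the blue-knobbed pin is through fork, eye and fork, its collar down on the fork (z of pin_tip in the frame of fork_under below -0.007 m and horizontal distance between pin_tip and fork_under below 0.004 m and horizontal distance between pin and link_eye below 0.004 m), for 0.2 s.
At the end, for the whole second after the job is handed in: The blue-knobbed pin stands upright (within 0.15 rad) and at rest through the carriage's upper tine, the link's free eye and the lower tine, within 4 mm of the axis of both, its collar down on the fork to within 3 mm (nose at least 7 mm out below the lower tine) (all of step 2 and angle between pin's own z axis and vertical below 0.15 rad and linear speed of pin below 0.03 m/s); the robot touches nothing.
It fails at once if the thin yellow-knobbed pin is moved more than 15 mm (distance of thin_pin from where it was at the start of the episode above 0.015 m).
It fails at once if the spare link, forceps or petri dish is moved more than 30 mm (distance of any of spare_link, forceps, petri_0 from where it was at the start of the episode above 0.03 m).
It also fails if it takes over 58 s, if anything falls off the work surface, if the arm or the gripper's body presses on something with over 40 N, if the wrist force passes 120 N, or if a joint passes its speed limit or range.

## Working session

There is one attempt and no reset: what is moved stays moved. The work goes in short steps, Python scripts to look and compute and a shell command to move; the robot and the scene stay as the last step left them, time stands still between calls to the robot, and variables do not carry over. Pictures are saved under pics/ and viewed, about 8 in all and at most 12, crops included, and the job is handed in when it is done.

```bash
mkdir -p pics; ls; cat > h.py <<'E'
import numpy as np, cv2
from scipy.spatial.transform import Rotation as Ro
from cell import monitor, viewer, ticket, manip
def cam(n):
    c=viewer.camera(n); f=200/np.tan(np.radians(c['vertical_fov'])/2)
    c['K']=np.array([[f,0,c['cx']],[0,f,c['cy']],[0,0,1.]]); c['R']=cv2.Rodrigues(np.array(c['rvec'],float))[0]; c['t']=np.array(c['tvec'],float).ravel(); return c
def ray(c,u,v):
    d=c['R'].T@np.linalg.inv(c['K'])@[u,v,1]; return -c['R'].T@c['t'], d/np.linalg.norm(d)
def onz(c,u,v,z):
    o,d=ray(c,u,v); return o+d*(z-o[2])/d[2]
def tri(obs):
    A=np.zeros((3,3));b=np.zeros(3);L=[ray(*x) for x in obs]
    for o,d in L:
        P=np.eye(3)-np.outer(d,d);A+=P;b+=P@o
    p=np.linalg.solve(A,b); return p,[np.linalg.norm(np.cross(p-o,d)) for o,d in L]
def proj(c,p): return cv2.projectPoints(np.array([p],float),c['R'],c['t'],c['K'],None)[0].ravel()
def save(c,n): cv2.imwrite('pics/'+n,c['color'][:,:,::-1])
E
python3 - <<'E'
from h import *
for n in('scene','top','wrist'):
    c=cam(n); save(c,n+'0.png'); print(n,c['vertical_fov'],(-c['R'].T@c['t']).round(),c['R'].round(2).tolist())
print(monitor.read_state(),manip.finger_overhang)
E
```

```text
pics
scene 51.973834648460986 [238. 577. 676.] [[-0.87, -0.5, -0.01], [-0.33, 0.59, -0.73], [0.37, -0.63, -0.68]]
top 42.323656785992824 [ 434.   49. 1367.] [[-0.01, -1.0, -0.02], [-0.99, 0.02, -0.11], [0.11, 0.02, -0.99]]
wrist 67.8925424528803 [156. 533. 385.] [[0.41, 0.91, -0.0], [0.88, -0.4, 0.26], [0.24, -0.11, -0.96]]
{'clock': 0.15, 'joints': array([ 1.07939773e+00,  3.00343185e-01,  1.52139251e+00, -9.62846187e-06,
        1.32074196e+00, -6.65702244e-02]), 'qd': array([ 0.0008558 , -0.00185074, -0.00189477, -0.00124021,  0.00110456,
       -0.0007735 ]), 'effort': array([ 1.03855207e-03, -5.31959188e+01, -3.52826035e+01,  7.08121480e-02,
        2.36144511e-02, -7.95406527e-05]), 'eef_pos': array([226.59234348, 500.95018272, 213.03627843]), 'eef_rot': array([-1.57074676e+00,  8.83666156e-04,  1.14597037e+00]), 'wrist_force': array([ 1.16286088, -0.38642526, -0.25816335]), 'moment': array([-0.01184745,  0.00403605,  0.05087348]), 'finger_gap': 94.03281098200644} 8.0
```

View pics/scene0.png

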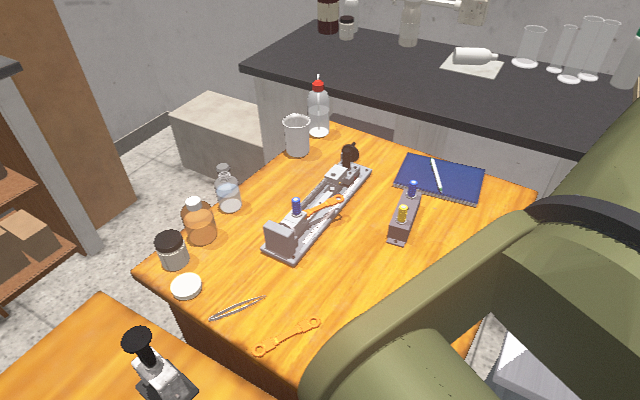

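View pics/top0.png

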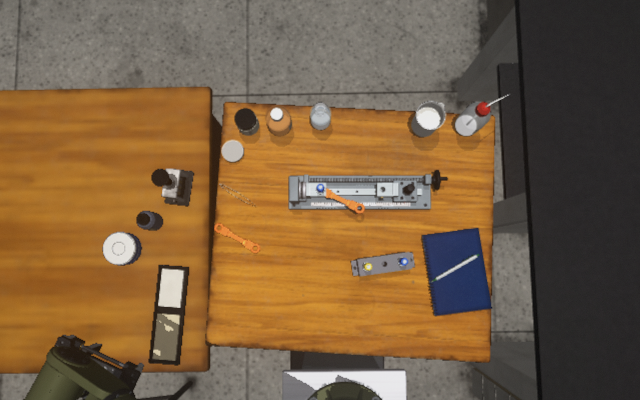

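The scene view shows the tester with first pin (296,204), link eye about (337,199) and carriage knob (348,150). The blue pin is at (412,185) and the yellow one at (403,213). In the top view they are at (320,188), (361,208), (408,188), (404,261) and (368,267). Next I'll measure them with masks.

```bash
cat > m.py <<'E'
from h import *
def blobs(c,kind):
    h=cv2.cvtColor(c['color'],cv2.COLOR_RGB2HSV)
    lo,hi={'blue':((105,90,90),(125,255,255)),'yellow':((23,140,120),(33,255,255)),'orange':((6,200,150),(17,255,255)),'black':((0,0,0),(180,255,45))}[kind]
    m=cv2.inRange(h,lo,hi); n,l,s,ce=cv2.connectedComponentsWithStats(m)
    return [(ce[i].round(1).tolist(),s[i].tolist()) for i in range(1,n) if s[i][4]>12]
if __name__=='__main__':
    S,T=cam('scene'),cam('top')
    for k in('blue','yellow','orange'):
        for n,c in(('S',S),('T',T)):
            print(k,n,[b for b in blobs(c,k) if (n=='T' and 280<b[0][0]<445 and 160<b[0][1]<290) or (n=='S' and 250<b[0][0]<450 and 130<b[0][1]<270)])
    for n,c,(x0,y0,x1,y1) in(('S',S,(250,130,450,260)),('T',T,(280,165,445,285))):
        im=cv2.resize(c['color'][y0:y1,x0:x1],None,fx=4,fy=4,interpolation=cv2.INTER_CUBIC); cv2.imwrite('pics/crop%s.png'%n,im[:,:,::-1])
E
python3 m.py; python3 -c "
import cv2,numpy as np
a=cv2.imread('pics/cropS.png');b=cv2.imread('pics/cropT.png');w=max(a.shape[1],b.shape[1])
p=lambda i:cv2.copyMakeBorder(i,0,0,0,w-i.shape[1],0)
cv2.imwrite('pics/crops.png',cv2.resize(np.vstack([p(a),p(b)]),None,fx=.6*1,fy=.6)) "
```

```text
blue S [([419.2, 171.6], [401, 153, 37, 39, 867]), ([296.0, 199.9], [292, 197, 8, 7, 27])]
blue T [([320.0, 188.0], [317, 184, 7, 8, 29]), ([403.5, 261.2], [400, 258, 8, 8, 37])]
yellow S [([362.5, 143.8], [357, 139, 12, 10, 24]), ([356.7, 216.0], [332, 176, 60, 73, 307]), ([263.6, 196.0], [259, 190, 12, 12, 18]), ([436.5, 202.3], [432, 198, 11, 9, 39]), ([402.9, 208.1], [399, 206, 9, 4, 15]), ([430.0, 210.8], [428, 208, 5, 7, 17]), ([423.6, 220.1], [419, 214, 10, 15, 35]), ([352.9, 234.4], [346, 225, 17, 18, 60]), ([341.9, 245.5], [338, 241, 9, 9, 31]), ([383.9, 254.0], [377, 250, 15, 11, 42])]
yellow T [([367.1, 266.2], [364, 263, 8, 7, 24])]
orange S []
orange T []
```

View pics/crops.png

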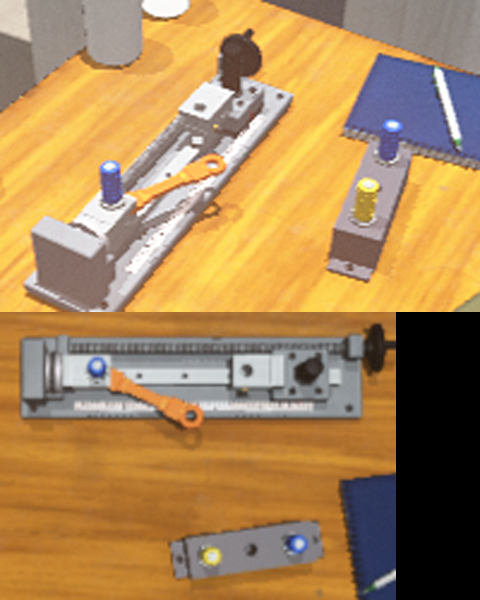

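The crops show the link swung toward the robot (tester -x side). The pin block is nearly parallel to the tester, with the blue pin on the far right and yellow on the left.

```bash
python3 - <<'E'
from h import *
S,T=cam('scene'),cam('top')
P={'first110':((295.8,199),(320.2,187.9),110),'pintop84':((413.3,182.3),(403.6,261.2),84),'eye56':((338.8,198.3),(360,207.9),59),'hole68':((334.2,172),(382.9,189.2),68),'yel84':((403.7,207),(367.3,266.4),84),'knob100':((348,148),(410,187.5),100)}
W={}
for k,(s,t,z) in P.items():
    p,e=tri([(S,*s),(T,*t)]); print(k,p.round(1),np.round(e,1),'T@z',onz(T,*t,z).round(1),'S@z',onz(S,*s,z).round(1)); W[k]=onz(T,*t,z)
d=W['first110']-W['hole68'];print('axis yaw',np.degrees(np.arctan2(d[1],d[0])),np.hypot(*d[:2]))
d=W['eye56']-W['first110'];print('link',np.degrees(np.arctan2(d[1],d[0])),np.hypot(*d[:2]))
# base plate corners at z=16 from top crop
for u,v in((21,339),(22,417),(361,417)): print(onz(T,280+u/2.4,165+(v-312)/2.4,16).round(1))
E
```

```text
first110 [611.1  53.6 109.5] [0.6 0.6] T@z [610.5  53.3 110. ] S@z [611.4  54.2 110. ]
pintop84 [ 428.  -149.6   83.1] [0.9 0.9] T@z [ 428.9 -149.2   84. ] S@z [ 426.8 -148.9   84. ]
eye56 [564.6 -47.6  53.9] [0.8 0.8] T@z [564.8 -46.9  59. ] S@z [561.1 -42.8  59. ]
hole68 [ 608.7 -104.9   74.3] [1.1 1.1] T@z [ 610.6 -105.2   68. ] S@z [ 611.5 -112.5   68. ]
yel84 [416.  -60.1  84.1] [1.4 1.4] T@z [417.3 -59.7  84. ] S@z [414.8 -60.7  84. ]
knob100 [ 606.7 -168.1  105.9] [2.1 2.1] T@z [ 609.4 -168.2  100. ] S@z [ 608.5 -176.4  100. ]
axis yaw 90.03166523486077 158.48359085833545
link -114.52172600983137 110.11072184075157
[656.2 136.4  16. ]
[569.7 136.   16. ]
[ 564.1 -234.    16. ]
```

Triangulated heights agree with the text (110, 84, 56, 68), and the link length comes out at 110.1 mm. The swing is about 24°. I'll move above the link middle.

```bash
cat >> h.py <<'E'
def go(x,y,z,yawdeg):
    s=monitor.read_state(); R=Ro.from_euler('xyz',s['eef_rot']).as_matrix()
    d=R.T@(np.array([x,y,z])-s['eef_pos'])/10; yaw=np.degrees(np.arctan2(R[1,0],R[0,0]))
    sp=(yaw-yawdeg+180)%360-180
    print('dx %.2f dy %.2f dz %.2f spin %.1f'%(*d,sp))
def st():
    s=monitor.read_state(); print(s['clock'],s['eef_pos'].round(1),np.degrees(s['eef_rot']).round(2),s['wrist_force'].round(1),round(s['finger_gap'],1))
E
python3 -c "
from h import *
go(588,3.5,150,-24.5)"
```

```text
dx -30.44 dy 6.34 dz -53.43 spin 90.2
```

```bash
python3 -m jog '[{"grip":4,"dx":-30.44,"dy":0,"dz":-53.43,"spin":90.2},{"grip":4,"dx":-30.44,"dy":0,"dz":-53.43,"spin":90.2},{"grip":4,"dx":-30.44,"dy":0,"dz":-53.43,"spin":90.2},{"grip":4,"dx":-30.44,"dy":0,"dz":-53.43,"spin":90.2},{"grip":4,"dx":-30.44,"dy":0,"dz":-53.43,"spin":90.2},{"grip":4,"dx":-30.44,"dy":0,"dz":-53.43,"spin":90.2},{"grip":4,"dx":-30.44,"dy":0,"dz":-53.43,"spin":90.2},{"grip":4,"dx":-30.44,"dy":0,"dz":-53.43,"spin":90.2},{"grip":4,"dx":-30.44,"dy":0,"dz":-53.43,"spin":90.2},{"grip":4,"dx":-30.44,"dy":0,"dz":-53.43,"spin":90.2},{"grip":4,"dx":-30.44,"dy":0,"dz":-53.43,"spin":90.2},{"grip":4,"dx":-30.44,"dy":0,"dz":-53.43,"spin":90.2},{"grip":4,"dx":-30.44,"dy":0,"dz":-53.43,"spin":90.2},{"grip":4,"dx":-30.44,"dy":0,"dz":-53.43,"spin":90.2},{"grip":4,"dx":-30.44,"dy":0,"dz":-53.43,"spin":90.2},{"grip":4,"dx":-30.44,"dy":0,"dz":-53.43,"spin":90.2}]' 10
python3 - <<'E'
from h import *
c=cam('wrist'); save(c,'w1.png'); st(); go(588,3.5,150,-24.5)
print((-c['R'].T@c['t']).round(),c['R'].round(2).tolist())
for n,p in dict(first=(610.8,53.5,110),eye=(564.8,-47,59),hole=(610.5,-105,68),pin=(428,-149,84)).items(): print(n,proj(c,p).round(1))
E
```

```text
clock: 2.35
eef_pos: [588.0, 3.8, 213.5]
eef_rot: [-1.571, -0.0, -0.428]
wrist_force: [0.8, -0.2, -1.0]
finger_gap: 40.0
2.4 [588.    3.7 213.5] [-9.000e+01 -1.000e-02 -2.453e+01] [-0.3 -0.  -0.8] 40.0
dx 0.01 dy 6.35 dz -0.02 spin -0.0
[620.  74. 386.] [[0.91, -0.42, -0.0], [-0.4, -0.88, 0.26], [-0.11, -0.24, -0.96]]
first [324.4 142.2]
eye [324.1 233.7]
hole [379.8 263.3]
pin [257.4 354.7]
```

View pics/w1.png

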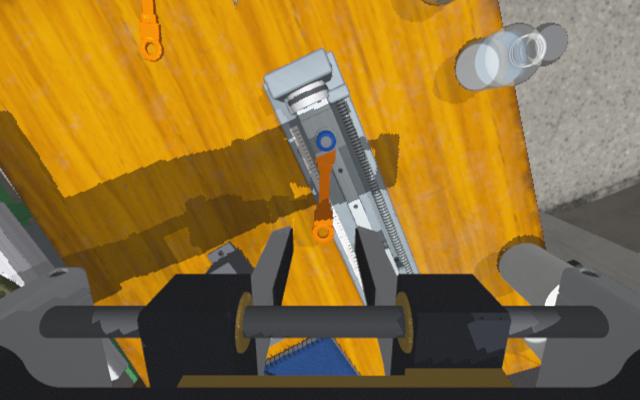

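The wrist view shows the first pin at (326,141) and the eye at (322,232), within 2 px of my predictions. The jaws straddle the link. I'll descend and grip.

```bash
python3 -m jog '[{"grip":4,"dx":0,"dy":6,"dz":0,"spin":0},{"grip":4,"dx":0,"dy":12,"dz":0,"spin":0},{"grip":4,"dx":0,"dy":15.9,"dz":0,"spin":0},{"grip":4,"dx":0,"dy":15.9,"dz":0,"spin":0},{"grip":1,"dx":0,"dy":15.9,"dz":0,"spin":0},{"grip":1,"dx":0,"dy":15.9,"dz":0,"spin":0},{"grip":1,"dx":0,"dy":15.9,"dz":0,"spin":0},{"grip":1,"dx":0,"dy":15.9,"dz":0,"spin":0}]' 10
python3 - <<'E'
from h import *
st()
# refine tester axis: top-view plate edges/fork
T=cam('top'); save(T,'t1.png')
F=np.array([610.8,53.5])
for a in range(-114,-88,6):
    a=np.radians(a);print(np.degrees(a),F+55*np.array([np.cos(a),np.sin(a)]))
im=cv2.cvtColor(T['color'],cv2.COLOR_RGB2HSV)
m=cv2.inRange(im,(0,0,0),(180,70,255)); m[:,:285]=0;m[:,436:]=0;m[:170]=0;m[212:]=0
# bottom & top edge of plate
for cols in (range(330,432,8),):
    print([(u,int(np.nonzero(m[:,u])[0].min()),int(np.nonzero(m[:,u])[0].max())) for u in cols])
E
```

```text
clock: 3.4
eef_pos: [588.5, 3.6, 55.5]
eef_rot: [-1.57, -0.001, -0.428]
wrist_force: [-1.6, 0.2, 7.5]
finger_gap: 11.7
3.4 [588.5   3.6  55.5] [-8.997e+01 -7.000e-02 -2.455e+01] [-1.6  0.2  7.5] 11.7
-114.00000000000001 [588.42948463   3.25499983]
-108.0 [593.80406531   1.1918916 ]
-102.0 [ 5.99364857e+02 -2.98118040e-01]
-96.00000000000001 [605.05093452  -1.19870425]
-90.0 [610.8  -1.5]Traceback (most recent call last):
  File "<stdin>", line 12, in <module>
    return umr_minimum(a, axis, None, out, keepdims, initial, where)
ValueError: zero-size array to reduction operation minimum which has no identity
```

Gripped at 11.7 mm (bar 12). I'll swing it in along the arc.

```bash
python3 -m jog '[{"grip":1,"dx":0.39,"dy":0,"dz":0.01,"spin":-4.05},{"grip":1,"dx":0.77,"dy":0,"dz":0.06,"spin":-8.1},{"grip":1,"dx":1.16,"dy":0,"dz":0.12,"spin":-12.15},{"grip":1,"dx":1.53,"dy":0,"dz":0.22,"spin":-16.2},{"grip":1,"dx":1.90,"dy":0,"dz":0.34,"spin":-20.25},{"grip":1,"dx":2.26,"dy":0,"dz":0.49,"spin":-24.3},{"grip":1,"dx":2.26,"dy":0,"dz":0.49,"spin":-24.3},{"grip":1,"dx":2.26,"dy":0,"dz":0.49,"spin":-24.3}]'
python3 - <<'E'
from h import *
st()
c=cam('wrist'); T=cam('top')
w=c['color'][60:300,180:460]; t=T['color'][165:225,280:445]
w=cv2.resize(w,None,fx=2.5,fy=2.5); t=cv2.resize(t,None,fx=4,fy=4,interpolation=cv2.INTER_CUBIC)
cv2.imwrite('pics/t2.png',np.vstack([np.pad(t,((0,0),(0,w.shape[1]-t.shape[1]),(0,0))),w[:350]])[:,:,::-1])
E
```

```text
clock: 4.45
eef_pos: [611.4, -1.9, 55.6]
eef_rot: [-1.572, -0.002, -0.004]
wrist_force: [0.4, -3.7, 5.3]
finger_gap: 11.6
4.45 [611.4  -1.9  55.6] [-90.05  -0.13  -0.25] [ 0.4 -3.7  5.3] 11.6
```

View pics/t2.png

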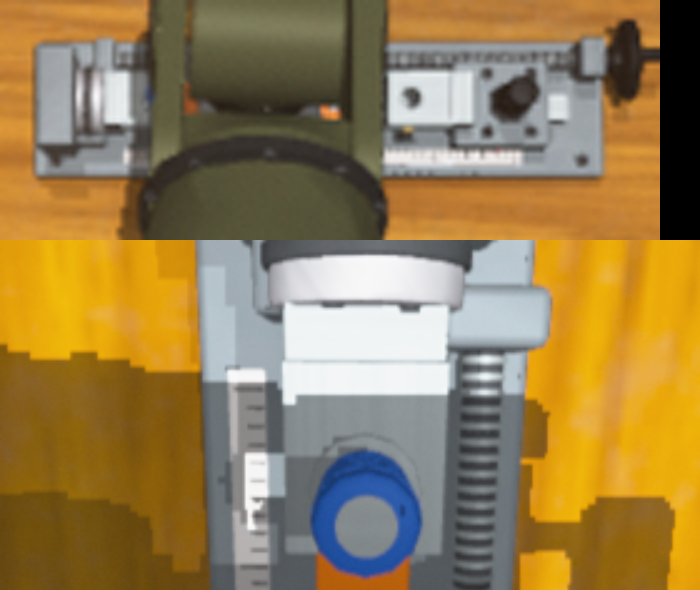

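The top view shows the link near in line and the fork hole at (382.8,189.3). I'll release, rise and go above the carriage knob for a look.

```bash
python3 -m jog '[{"grip":4,"dx":0,"dy":0,"dz":0,"spin":0},{"grip":4,"dx":0,"dy":0,"dz":0,"spin":0},{"grip":4,"dx":0,"dy":-6,"dz":0,"spin":0},{"grip":4,"dx":0,"dy":-12,"dz":0,"spin":0},{"grip":4.4,"dx":-0.1,"dy":-14,"dz":-6,"spin":0},{"grip":4.4,"dx":-0.1,"dy":-14,"dz":-12,"spin":0},{"grip":4.4,"dx":-0.1,"dy":-14,"dz":-16.9,"spin":0},{"grip":4.4,"dx":-0.1,"dy":-14,"dz":-16.9,"spin":0},{"grip":4.4,"dx":-0.1,"dy":-14,"dz":-16.9,"spin":0}]'
python3 - <<'E'
from h import *
st()
c=cam('wrist'); T=cam('top'); save(c,'w3.png'); save(T,'t3.png')
w=cv2.resize(c['color'][80:300,190:450],None,fx=2.5,fy=2.5); t=cv2.resize(T['color'][170:215,280:445],None,fx=4,fy=4,interpolation=cv2.INTER_CUBIC)
cv2.imwrite('pics/v3.png',np.vstack([t[:,:650],w])[:600,:,::-1] if w.shape[1]==650 else 0)
for n,p in dict(first=(610.8,53.5,110),eye=(610.6,-56.5,59),hole=(610.5,-105,68),knob=(610,-171,100)).items(): print(n,proj(c,p).round(1),proj(T,p).round(1))
E
```

```text
clock: 5.68
eef_pos: [608.9, -169.7, 194.2]
eef_rot: [-1.57, 0.001, -0.004]
wrist_force: [0.1, -0.6, 0.2]
finger_gap: 44.0
5.675 [ 608.9 -169.7  194.2] [-8.997e+01  3.000e-02 -2.300e-01] [ 0.1 -0.6  0.2] 44.0
first [325.6 -98.5] [320.1 187.8]
eye [325.4  78.3] [363.4 190. ]
hole [325.5 130.2] [382.8 189.2]
knob [325.3 204.1] [411.1 187.2]
```

View pics/v3.png

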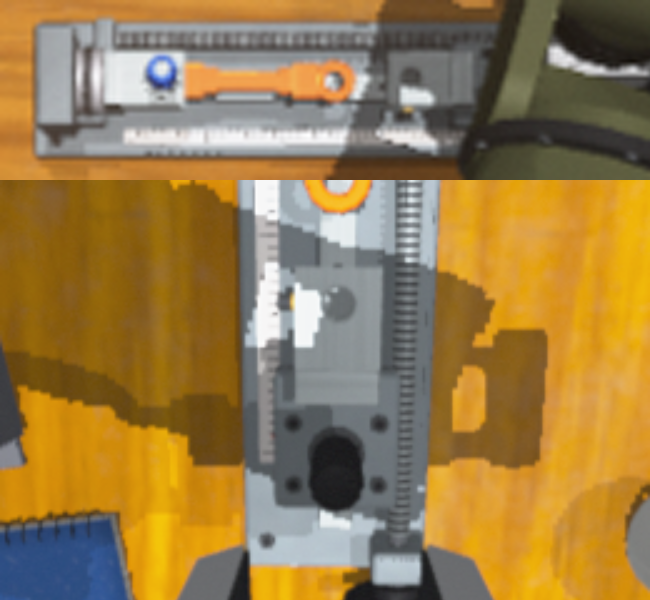

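In the wrist view the hole is at (326.4,128.8) and the knob top at (324,202). Both are within about 1.5 mm of the estimates, and the link is in line. I'll grip the knob.

```bash
python3 -m jog '[{"grip":4.4,"dx":0.05,"dy":6,"dz":0,"spin":0},{"grip":4.4,"dx":0.05,"dy":11.9,"dz":0,"spin":0},{"grip":4.4,"dx":0.05,"dy":11.9,"dz":0,"spin":0},{"grip":4.4,"dx":0.05,"dy":11.9,"dz":0,"spin":0},{"grip":1.6,"dx":0.05,"dy":11.9,"dz":0,"spin":0},{"grip":1.6,"dx":0.05,"dy":11.9,"dz":0,"spin":0},{"grip":1.6,"dx":0.05,"dy":11.9,"dz":0,"spin":0},{"grip":1.6,"dx":0.05,"dy":11.9,"dz":0,"spin":0},{"grip":1.6,"dx":0.05,"dy":11.9,"dz":0,"spin":0}]' 15
python3 - <<'E'
from h import *
st(); c=cam('wrist'); h=cv2.cvtColor(c['color'],cv2.COLOR_RGB2HSV); save(c,'w4.png')
E
```

```text
clock: 6.9
eef_pos: [609.3, -170.5, 76.4]
eef_rot: [-1.571, 0.0, -0.004]
wrist_force: [-5.4, 0.2, 7.1]
finger_gap: 19.6
6.9 [ 609.3 -170.5   76.4] [-9.001e+01  1.000e-02 -2.400e-01] [-5.4  0.2  7.1] 19.6
```

```bash
python3 -m jog '[{"grip":1.6,"dx":0,"dy":0,"dz":1,"spin":0},{"grip":1.6,"dx":0,"dy":0,"dz":2,"spin":0},{"grip":1.6,"dx":0,"dy":0,"dz":3,"spin":0},{"grip":1.6,"dx":0,"dy":0,"dz":4,"spin":0},{"grip":1.6,"dx":0,"dy":0,"dz":4.75,"spin":0},{"grip":1.6,"dx":0,"dy":0,"dz":4.75,"spin":0},{"grip":1.6,"dx":0,"dy":0,"dz":4.75,"spin":0}]'
python3 - <<'E'
from h import *
st(); c=cam('wrist'); T=cam('top'); S=cam('scene')
for n,p in dict(hole=(610.8,-56.8,68),eye=(610.8,-56.8,56)).items(): print(n,[proj(k,p).round(1) for k in(c,T,S)])
w=cv2.resize(c['color'][60:180,230:420],None,fx=4,fy=4); s=cv2.resize(S['color'][140:220,280:400],None,fx=4,fy=4,interpolation=cv2.INTER_CUBIC)[:120]
s=cv2.resize(S['color'][165:195,300:395],None,fx=8,fy=8,interpolation=cv2.INTER_CUBIC)[:,:760][:110] if 0 else s
cv2.imwrite('pics/v5.png',np.vstack([w[:, :480],s[:,:480]])[:,:,::-1])
E
```

```text
clock: 7.82
eef_pos: [610.0, -122.7, 76.4]
eef_rot: [-1.571, -0.001, -0.004]
wrist_force: [-1.1, 1.1, 6.6]
finger_gap: 19.7
7.825 [ 610.  -122.7   76.4] [-9.001e+01 -6.000e-02 -2.200e-01] [-1.1  1.1  6.6] 19.7
hole [array([325.1, 136.8]), array([363.7, 189.4]), array([322.9, 185. ])]
eye [array([325. , 135.6]), array([363.4, 190.1]), array([322.9, 188.9])]
```

View pics/v5.png

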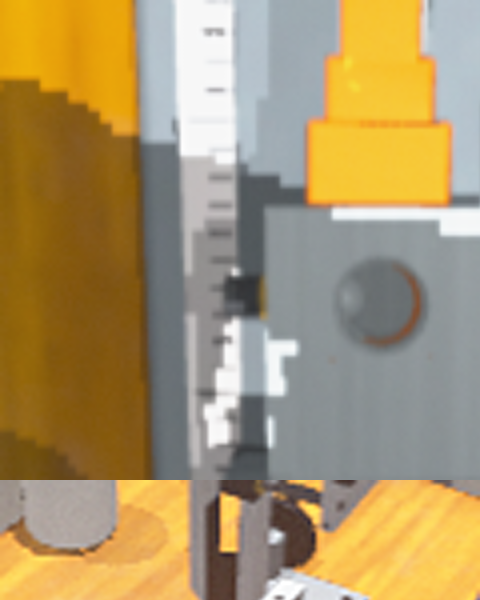

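The fork hole is at (325.5,135.8), with only a thin sliver of the link ring on its +x side, so the eye is within about 2 mm. I'll release and go over the blue pin.

```bash
python3 -m jog '[{"grip":4.4,"dx":0,"dy":0,"dz":0,"spin":0},{"grip":4.4,"dx":0,"dy":0,"dz":0,"spin":0},{"grip":4.4,"dx":0,"dy":-6,"dz":0,"spin":0},{"grip":4.4,"dx":0,"dy":-10,"dz":0,"spin":0},{"grip":4.4,"dx":-6,"dy":-10,"dz":-0.9,"spin":0},{"grip":4.4,"dx":-12,"dy":-10,"dz":-1.8,"spin":0},{"grip":4.4,"dx":-18.2,"dy":-10,"dz":-2.7,"spin":0},{"grip":4.4,"dx":-18.2,"dy":-10,"dz":-2.7,"spin":0},{"grip":4.4,"dx":-18.2,"dy":-10,"dz":-2.7,"spin":0},{"grip":4.4,"dx":-18.2,"dy":-10,"dz":-2.7,"spin":0}]'
python3 - <<'E'
from h import *
st(); c=cam('wrist'); T=cam('top'); S=cam('scene')
for n,p in dict(pin=(428,-149.4,84),pin2=(428,-149.4,46),yel=(416.5,-60,84),hole=(611.1,-56.2,68)).items(): print(n,[proj(k,p).round(1) for k in(c,T,S)])
w=cv2.resize(c['color'][40:330,180:500],None,fx=1.5,fy=1.5); t=cv2.resize(T['color'][170:210,280:440],None,fx=3,fy=3,interpolation=cv2.INTER_CUBIC)
cv2.imwrite('pics/v6.png',np.vstack([w,t])[:,:,::-1]); save(c,'w6.png')
E
```

```text
clock: 9.22
eef_pos: [428.5, -149.1, 175.4]
eef_rot: [-1.571, -0.0, -0.004]
wrist_force: [0.2, -0.2, 0.8]
finger_gap: 43.8
9.225 [ 428.5 -149.1  175.4] [-9.0e+01 -1.0e-02 -2.1e-01] [ 0.2 -0.2  0.8] 43.8
pin [array([323.4, 203.9]), array([403.7, 261.6]), array([412.9, 182. ])]
pin2 [array([323.5, 193.6]), array([401.4, 261.5]), array([410.6, 194.6])]
yel [array([309.4, 102.4]), array([367.4, 266.7]), array([402.8, 206.9])]
hole [array([528.2,  98. ]), array([363.5, 189.3]), array([322.7, 185.1])]
```

View pics/v6.png

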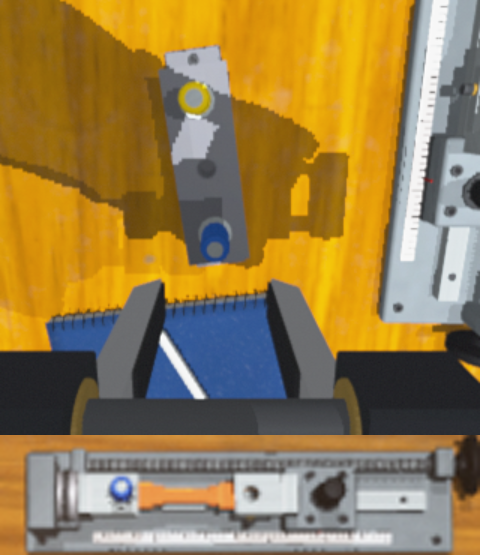

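The knob top is at (323.3,205.3) against a predicted (323.4,203.9). The top view puts the fork hole at (363.7,189.0) against a predicted (363.5,189.3). I'll grip the pin.

```bash
python3 -m jog '[{"grip":4.4,"dx":-0.05,"dy":6,"dz":-0.1,"spin":0},{"grip":4.4,"dx":-0.05,"dy":11.5,"dz":-0.1,"spin":0},{"grip":4.4,"dx":-0.05,"dy":11.5,"dz":-0.1,"spin":0},{"grip":4.4,"dx":-0.05,"dy":11.5,"dz":-0.1,"spin":0},{"grip":1.2,"dx":-0.05,"dy":11.5,"dz":-0.1,"spin":0},{"grip":1.2,"dx":-0.05,"dy":11.5,"dz":-0.1,"spin":0},{"grip":1.2,"dx":-0.05,"dy":11.5,"dz":-0.1,"spin":0},{"grip":1.2,"dx":-0.05,"dy":11.5,"dz":-0.1,"spin":0},{"grip":1.2,"dx":-0.05,"dy":11.5,"dz":-0.1,"spin":0},{"grip":1.2,"dx":-0.05,"dy":11.5,"dz":-0.1,"spin":0}]' 40
```

```text
clock: 10.62
eef_pos: [427.4, -150.3, 61.1]
eef_rot: [-1.571, -0.001, -0.004]
wrist_force: [-1.2, 0.8, 7.2]
finger_gap: 17.4
```

```bash
python3 -m jog '[{"grip":1.2,"dx":0,"dy":-5,"dz":0,"spin":0},{"grip":1.2,"dx":0,"dy":-10,"dz":0,"spin":0},{"grip":1.2,"dx":5,"dy":-10,"dz":2.6,"spin":0},{"grip":1.2,"dx":10,"dy":-10,"dz":5.2,"spin":0},{"grip":1.2,"dx":15,"dy":-10,"dz":7.7,"spin":0},{"grip":1.2,"dx":18.35,"dy":-10,"dz":9.5,"spin":0},{"grip":1.2,"dx":18.35,"dy":-10,"dz":9.5,"spin":0},{"grip":1.2,"dx":18.35,"dy":-8,"dz":9.5,"spin":0},{"grip":1.2,"dx":18.35,"dy":-7,"dz":9.5,"spin":0},{"grip":1.2,"dx":18.35,"dy":-7,"dz":9.5,"spin":0}]'
python3 - <<'E'
from h import *
st(); s=monitor.read_state()['eef_pos']; c=cam('wrist'); S=cam('scene')
o=s-[0,0,19]
for n,p in dict(tip=o-[0,0,34],coll=o,hole=np.array((611.1,-56.2,68)),knob=o+[0,0,42]).items(): print(n,np.round(p,1),[proj(k,p).round(1) for k in(c,S)])
w=cv2.resize(c['color'][80:280,240:410],None,fx=2.5,fy=2.5); t=cv2.resize(S['color'][120:215,270:370],None,fx=4.25,fy=4.25,interpolation=cv2.INTER_CUBIC)
cv2.imwrite('pics/v7.png',np.hstack([w[:400],t[:400]])[:,:,::-1]); save(c,'w7.png'); save(S,'s7.png')
E
```

```text
clock: 11.88
eef_pos: [610.3, -56.2, 130.1]
eef_rot: [-1.571, 0.001, -0.005]
wrist_force: [-0.4, -0.1, -0.4]
finger_gap: 17.4
11.875 [610.3 -56.2 130.1] [-8.999e+01  7.000e-02 -2.600e-01] [-0.4 -0.1 -0.4] 17.4
tip [610.3 -56.2  77.1] [array([324.1, 217.1]), array([322.9, 182.1])]
coll [610.3 -56.2 111.1] [array([324.1, 233.2]), array([322.8, 170.4])]
hole [611.1 -56.2  68. ] [array([325.1, 213.6]), array([322.7, 185.1])]
knob [610.3 -56.2 153.1] [array([324.1, 262. ]), array([322.6, 155.1])]
```

View pics/v7.png

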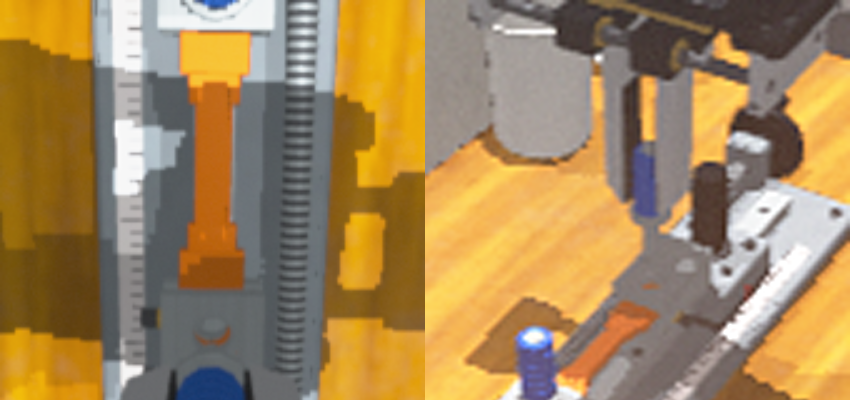

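The wrist view shows the fork hole at (324.8,212) with the pin on the same column, predicted at (325.1,213.6). In the scene view the nose is just above the fork. I'll shift 0.5 mm and lower part way.

```bash
python3 -m jog '[{"grip":1.2,"dx":0.05,"dy":0.4,"dz":0.05,"spin":0},{"grip":1.2,"dx":0.05,"dy":0.9,"dz":0.05,"spin":0},{"grip":1.2,"dx":0.05,"dy":1.4,"dz":0.05,"spin":0},{"grip":1.2,"dx":0.05,"dy":1.9,"dz":0.05,"spin":0},{"grip":1.2,"dx":0.05,"dy":2.4,"dz":0.05,"spin":0},{"grip":1.2,"dx":0.05,"dy":2.4,"dz":0.05,"spin":0},{"grip":1.2,"dx":0.05,"dy":2.4,"dz":0.05,"spin":0}]' 50
```

```text
clock: 12.85
eef_pos: [611.5, -55.4, 106.6]
eef_rot: [-1.571, -0.0, -0.004]
wrist_force: [0.1, 0.6, -0.7]
finger_gap: 16.7
```

Entered without force, nose at about z 54. I'll push on down.

```bash
python3 -m jog '[{"grip":1.2,"dx":0,"dy":0.4,"dz":0,"spin":0},{"grip":1.2,"dx":0,"dy":0.8,"dz":0,"spin":0},{"grip":1.2,"dx":0,"dy":1.2,"dz":0,"spin":0},{"grip":1.2,"dx":0,"dy":1.5,"dz":0,"spin":0},{"grip":1.2,"dx":0,"dy":1.8,"dz":0,"spin":0},{"grip":1.2,"dx":0,"dy":2.0,"dz":0,"spin":0},{"grip":1.2,"dx":0,"dy":2.0,"dz":0,"spin":0},{"grip":1.2,"dx":0,"dy":2.0,"dz":0,"spin":0}]'
```

```text
clock: 13.85
eef_pos: [611.8, -55.4, 87.3]
eef_rot: [-1.571, -0.001, -0.004]
wrist_force: [-0.4, 0.8, 8.2]
finger_gap: 17.3
```

```bash
python3 -m jog '[{"grip":1.2,"dx":0,"dy":0.15,"dz":0,"spin":0},{"grip":1.2,"dx":0,"dy":0.3,"dz":0,"spin":0},{"grip":1.2,"dx":0,"dy":0.3,"dz":0,"spin":0},{"grip":1.2,"dx":0,"dy":0.3,"dz":0,"spin":0}]' 60
```

```text
clock: 14.35
eef_pos: [612.0, -55.5, 87.1]
eef_rot: [-1.571, -0.003, -0.004]
wrist_force: [-12.6, 0.8, 35.1]
finger_gap: 17.4
```

A firm stop at TCP z 87.1 with 35 N means the collar is on the fork (87 expected). I'll relax the push, release, lift clear and check.

```bash
python3 -m jog '[{"grip":1.2,"dx":0,"dy":-0.3,"dz":0,"spin":0},{"grip":4.4,"dx":-0.1,"dy":-0.3,"dz":0,"spin":0},{"grip":4.4,"dx":-0.1,"dy":-0.3,"dz":0,"spin":0},{"grip":4.4,"dx":-0.1,"dy":-0.3,"dz":0,"spin":0},{"grip":4.4,"dx":-0.1,"dy":-5,"dz":0,"spin":0},{"grip":4.4,"dx":-0.1,"dy":-10,"dz":0,"spin":0},{"grip":4.4,"dx":-6,"dy":-12,"dz":0,"spin":0},{"grip":4.4,"dx":-12,"dy":-12,"dz":0,"spin":0},{"grip":4.4,"dx":-12,"dy":-12,"dz":-6,"spin":0},{"grip":4.4,"dx":-12,"dy":-12,"dz":-12,"spin":0},{"grip":4.4,"dx":-12,"dy":-12,"dz":-12,"spin":0},{"grip":4.4,"dx":-12,"dy":-12,"dz":-12,"spin":0}]'
python3 - <<'E'
from h import *
from m import blobs
st(); S=cam('scene');T=cam('top')
s=cv2.resize(S['color'][140:240,260:430],None,fx=4,fy=4,interpolation=cv2.INTER_CUBIC);t=cv2.resize(T['color'][170:215,280:450],None,fx=4,fy=4,interpolation=cv2.INTER_CUBIC)
cv2.imwrite('pics/v8.png',np.vstack([s,t])[:,:,::-1])
bt=[b[0] for b in blobs(T,'blue') if 280<b[0][0]<380 and 170<b[0][1]<210]; bs=[b for b in blobs(S,'blue') if 280<b[0][0]<350 and 150<b[0][1]<230]
print(bt,bs)
for p in((611.1,-56,110),(611.1,-56,118),(610.8,53.5,110)): print(p,proj(S,p).round(1),proj(T,p).round(1))
E
```

```text
clock: 15.85
eef_pos: [490.8, -174.5, 203.1]
eef_rot: [-1.57, 0.001, -0.005]
wrist_force: [0.1, 0.1, -0.2]
finger_gap: 44.0
15.85 [ 490.8 -174.5  203.1] [-8.998e+01  3.000e-02 -2.600e-01] [ 0.1  0.1 -0.2] 44.0
[[320.0, 188.1], [364.2, 187.5]] [([322.0, 173.5], [319, 169, 7, 12, 36]), ([296.0, 199.9], [292, 197, 8, 7, 27])]
(611.1, -56, 110) [322.4 170.7] [364.8 187. ]
(611.1, -56, 118) [322.4 167.9] [365.  186.5]
(610.8, 53.5, 110) [296.2 198.9] [320.1 187.8]
```

View pics/v8.png

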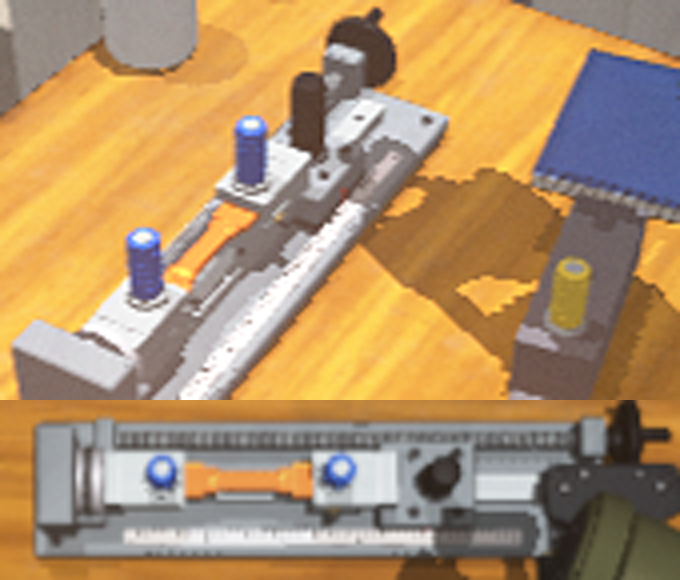

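The seated pin's top is at scene (322.7,170.5), against a predicted (322.4,170.7) for a top at 110 mm. It looks like the first pin, with the collar on the fork, and the yellow pin is in place.

```bash
python3 -c "
from h import *
print(ticket.sign_off()); st()"
```

```text
the job is handed in; nothing more can be done
None
the job is handed in; nothing more can be done
```

The orange link is mounted and I handed the job in at about 16 s of robot time; the hand-in gives no verdict. I swung the link in line (about 24°), slid the carriage up about 48 mm by its knob, and pushed the blue-knobbed pin down through fork, eye and fork past the ball.

**Final checks:**
- **Seating:** the push stopped firmly at 35 N with the TCP at 87.1 mm, where 87 mm is expected with the collar on the fork.
- **Pin position:** after release its top sat within about 0.5 px of where a seated pin's top (110 mm) should appear in the scene view. It stands upright.
- **Robot:** it is clear of everything, with wrist force near zero.
- **Other items:** the yellow pin still stands in its hole. I did not work near the spare link, forceps or petri dish, and did not re-measure them at the end.

**Disagreements:**
- My position estimates for the fork hole differed by 1 to 2 mm between views, and the eye sat up to about 2 mm off the hole before the pin went in. The pin still entered without noticeable force.
- Orange colour masks found nothing, so I read the link's positions off the image crops instead.
- The wrist showed 5 to 8 N upward whenever the arm was held low. I took this for a bias in the reading.

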